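# Empty the blank feeder and unclip its cassette

## Robot

A 7-joint arm with a two-finger parallel gripper is mounted at the origin on the work surface. World frame = base frame: x ahead of the robot, y to its left, z up, the work surface at z = 0. Lengths are in m, angles in rad, forces in N, time in s.
With the tool pointing down it reaches from about 0.425 to 0.875 m from the base axis. Payload 4.7 kg.
Tool frame: the origin (TCP) lies at the very end of the fingers, on their centre line; the grasp point (between the pads) lies 19 mm behind it; z points along the fingers, y is the line along which they close (so a half turn about z gives the same grasp; the last joint's range is limited). The gripper opens to 87 mm and grips with 3 to 60 N. Pads are 19 mm wide; open, the fingers measure 117 mm over their backs; the gripper's body (75 mm by 190 mm) begins 51 mm behind the grasp point.
Start: joints at [-1.09, 0.321, -0.07, 1.45, 0.023, 1.371, -0.057], TCP at [0.293, 0.58, 0.223] pointing down, gripper open.
Joint ranges: [-2.86, 2.86], [-0.3, 2.09], [-1.38, 1.24], [0.06, 2.45], [-1.56, 4.7], [0.09, 2.05], [-2.69, 2.69]. Speed limits (rad/s): [2.57, 2.57, 3.14, 3.14, 3.14, 3.14, 3.14].

## Interface

Orientations are given as a rotation vector (axis times angle).
In Python, from bench import ctrl, imaging, ticket gives the robot as it stands.
- The arm moves only by the tool jog_arm, never from a script. Its argument "rows" is text: rows parted by semicolons, each of 7 numbers parted by spaces: the shift along the tool's x, y, z in cm, then the turn, a rotation vector about the tool's x, y, z in rad, then the closure, from -1 (fully open) to 1 (shut), so that 0 is half open. A call has 1 to 5 rows; each row shifts and turns the commanded pose from where the row before left it, along the tool's axes as they then stand; what a row does not reach is not made up. A row lasts 1/8 s, in which the tool goes at most 62.5 mm and 10.7 degrees, less where a joint would pass 70% of its speed; a pose out of reach is approached as far as the arm can. A call with a gripper value outside its range is refused whole. The fingers move at their own pace and stop on an object; "force" is the grip in N (left out, the last holds). Time passes only in rows, so rows that do not move let the fingers close. It gives the time, the measured TCP pose, the force, the opening and the grip force at its end, in the units of the state.
- ctrl.get_state(): the state, without advancing time (a new reading comes with each control period).
- imaging.get_image(name): name is "side" or "top"; returns a dict with "img" (400x640x3 uint8, blue, green, red), "vertical_fov" (degrees; the focal length in pixels is half the picture's height over the tangent of half this angle, whatever the lens; pixels are square), "cx", "cy" (the principal point, pixels), "origin" and "orientation" of the camera in the world. Camera axes: x right, y down, z forward; pixel columns grow to the right and rows downward; lengths in m; the calibration is good to about 2 mm. A picture is of the moment at which its call begins. There is no depth.
- ticket.close_job(): hands the job in; it is judged then, once.
The state is a dict: "time": time; "joint_positions": joint angles; "qd": joint speeds; "joint_torque": joint torques, N m; "position": TCP position; "tool_rot": TCP orientation; "ft_force": force on the tool from outside, world axes, zero at the start; "torque": the same for the moment, N m; "grip_width": opening from 0.0 (shut) to 1.0 (fully open); "grip_force": force on a finger pad.
Only numpy, scipy, OpenCV 4.12 (cv2) and the standard library are available. Lean on these libraries where they do the work, as an engineer would, in place of code of your own. Each camera call takes 0.05 s, during which the arm holds its last target. There are 200 camera calls.

## Task

The ring-blank feeder on the jeweller's bench has one last silver disc in it: first push the ejector slide all the way in so that the disc drops into the feeder's own tray, and let the slide spring back. Then pinch the two side catches of the empty cassette together, lift it straight up out of its seat and finish while still holding it by the pinched catches, upright and still, about 10 cm above where it sat. Leave the mallet, the file and the brass block alone.

Things in the scene. Friction and masses are not known exactly. Their poses are not given: they have to be found in the camera images.
- feeder: Fixed grey steel feeder; origin on the bench below the centre of the cassette seat; its y is the feed direction, z up, x away from the robot at yaw 0. Deck 104 (x) mm wide, y -130 to +30 mm, top 14 mm up. On it a channel 29 mm wide along y between steel cheeks, top 22 mm up, y -120 to +30.
- seat (a point): Centre of the cassette seat, 22 mm above the bench over the feeder's origin. A steel collar, 48 (x) by 54 (y) mm outside, top 50 mm up, guides the cassette with 1 to 1.5 mm play. At x = +-33 to +-51 mm, y within 22 mm, two lips (tops 40 mm up) overlap the cassette's hooks by 4 mm.
- tray (a point): Centre of the inner floor of the feeder's open tray, 71 mm along the feeder's +y from its origin, 4 mm up. Inside 84 (x) by 82 (y) mm, walls 20 mm up; it joins the deck's +y edge.
- ejector (a joint): Travel (m) of the steel ejector slide along the feeder's +y: 0 sprung out (at rest), 0.050 pushed fully in (stop). Spring 2 N at rest, 4.5 N fully in; it springs back by itself when let go. Its flat nose runs in the channel and carries the disc out over the deck's +y edge into the tray.
- ejector_face (a point): Centre of the outer face of the ejector's upright thumb plate; push on it towards the feeder's +y. Plate 40 (x) by 8 (y) by 38 (z) mm, bottom 26 and top 64 mm above the bench, this point 45 mm up. At rest at y = -125 mm from the feeder's origin, pushed in at -75. Moves with the slide.
- cassette: Loose white plastic cassette, about 0.13 kg: an open upright tube 36 (x) by 40 (y) by 70 (z) mm with a catch on each x side. Origin at the centre of its underside, 22 mm above the bench when seated (top 92 mm); axes parallel to the feeder's. Held down by its hooks until both catches are pinched.
- cassette_grip (a point): On the cassette's centre line, 49 mm above its underside (71 mm above the bench when seated), half-way between the catch plates: pinch here along the cassette's x. Plates 24 mm wide (y), 28 to 66 mm above the underside; 62 mm over their outer faces at rest, 48 mm fully pinched.
- catch_a (a joint): Inward travel (m) of the catch on the cassette's +x side: 0 sprung out, 0.007 fully in (stop). Its hook is clear of its lip from about 0.0045. Spring 3 N at rest, 6.5 N fully in.
- catch_b (a joint): The same for the catch on the cassette's -x side.
- blank_mid (a point): Centre of the loose silver disc (26 mm diameter, 6 mm thick, 30 g), half-way up it. At the start it lies flat in the feed channel under the cassette tube, seen down through the tube.
- mallet_mid (a point): Bystander: centre of the head of a wooden mallet lying on the bench (head 44 mm thick, 80 mm long across; handle 185 mm long, pointing to its -x). Not to be moved.
- file_mid (a point): Bystander: a flat file with a wooden handle, 270 mm long along its x, 24 mm wide, 22 mm tall; point near its middle, 11 mm up. Not to be moved.
- block_mid (a point): Bystander: centre of a 50 mm brass dapping block. Not to be moved.
Things that resemble listed ones, but are neither listed nor needed, are in the scene too. There is more than one size of the cassette; the job needs the largest.

How it is judged:
By the outcome, as a careful person would: the job done as asked, in the order asked, and still so for the second after the job is handed in, while the arm keeps its last pose, push and grip.
It also fails if it takes over 51 s, if anything falls off the work surface, if the arm or the gripper's body presses on something with over 40 N, if the wrist force passes 120 N, or if a joint passes its speed limit or range.

## Working session

There is one attempt and no reset: what is moved stays moved. The work goes in short steps, Python scripts to look and compute and a tool call to move; the robot and the scene stay as the last step left them, time stands still between calls to the robot, and variables do not carry over. Pictures are saved under pics/ and viewed, at most 10 in all, crops included, and the job is handed in when it is done.

Besides the shell and the picture viewer there is one more tool, called after "Emit:" as name(argument=value, ...) on one line, values as JSON. jog_arm: Moves the arm, as the interface text tells. Its arguments: {"type":"object","properties":{"rows":{"type":"string"},"force":{"type":"number"}},"required":["rows"]}

```bash
ls; mkdir -p pics
python3 - <<'E'
from bench import ctrl, imaging
import cv2, numpy as np
s=ctrl.get_state(); print(s['time'],s['position'],s['tool_rot'],s['ft_force'],s['grip_width'])
for n in("top","side"):
    d=imaging.get_image(n); cv2.imwrite(f"pics/{n}0.png",d["img"])
    print(n,d["vertical_fov"],d["cx"],d["cy"],d["origin"],d["orientation"])
E
```

```text
pics
0.0 [0.29230971 0.57993295 0.22144158] [-7.26459719e-01 -3.05608416e+00  3.00858489e-03] [-0.95526046 -0.01287301  0.1277073 ] 1.0013464522088318
top 54.55516308513166 320.21154155458083 195.5641643862027 [0.46473069 0.04176943 0.74829041] [-2.13791126  2.17973045 -0.16680032]
side 44.87798851227882 316.0870806491411 192.83632568002727 [ 0.12127436 -0.42123181  0.64150152] [-2.15434924  0.90217175 -0.37304562]
```

View pics/top0.png

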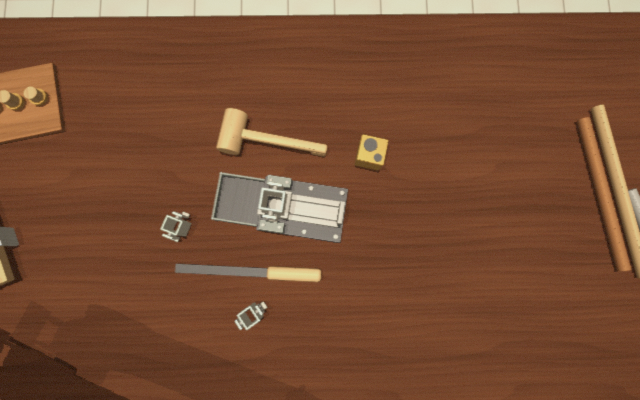

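View pics/side0.png

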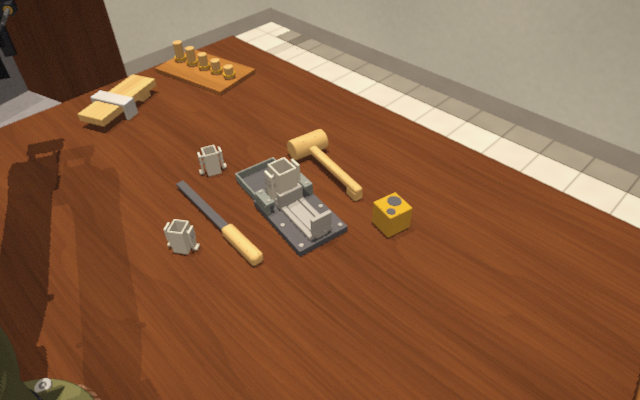

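Top view: the feeder is at about (280,207), with its tray to the left (+y) and the thumb plate at about (341,213). There are three cassettes: one seated at (273,202), and loose ones at (175,226) and (250,317). The seated one fits, since it is in the feeder's collar and looks largest. I'll confirm that in an enlarged crop.

```bash
cat > h.py <<'E'
import cv2, numpy as np
from scipy.spatial.transform import Rotation as R
from bench import ctrl, imaging
def ray(d,uv):
    f=200/np.tan(np.radians(d["vertical_fov"])/2)
    v=np.array([(uv[0]-d["cx"])/f,(uv[1]-d["cy"])/f,1.])
    return np.array(d["origin"]),R.from_rotvec(d["orientation"]).apply(v)
def onplane(d,uv,z):
    o,v=ray(d,uv); return o+v*(z-o[2])/v[2]
def proj(d,p):
    f=200/np.tan(np.radians(d["vertical_fov"])/2)
    c=R.from_rotvec(d["orientation"]).inv().apply(np.array(p)-d["origin"])
    return np.array([d["cx"]+f*c[0]/c[2],d["cy"]+f*c[1]/c[2]])
E
python3 - <<'E'
from h import *
t=cv2.imread("pics/top0.png"); s=cv2.imread("pics/side0.png")
a=cv2.resize(t[160:255,200:360],None,fx=5,fy=5,interpolation=cv2.INTER_CUBIC)
cv2.imwrite("pics/topc.png",a)
b=cv2.resize(s[145:255,225:355],None,fx=5,fy=5,interpolation=cv2.INTER_CUBIC)
cv2.imwrite("pics/sidec.png",b)
d=imaging.get_image("top")
for n,uv,z in [("deckR",(348,186),.014),("deckRb",(341,241),.014),("trayT",(219,173),.02),("trayB",(212,220),.02)]: print(n,onplane(d,uv,z).round(4))
E
```

```text
deckR [ 0.583  -0.0261  0.014 ]
deckRb [ 0.4784 -0.0097  0.014 ]
trayT [0.6115 0.2194 0.02  ]
trayB [0.5222 0.2311 0.02  ]
```

View pics/topc.png

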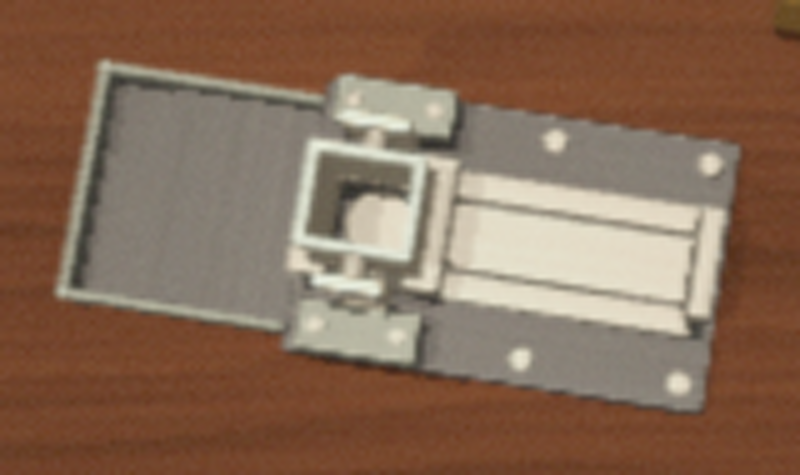

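View pics/sidec.png

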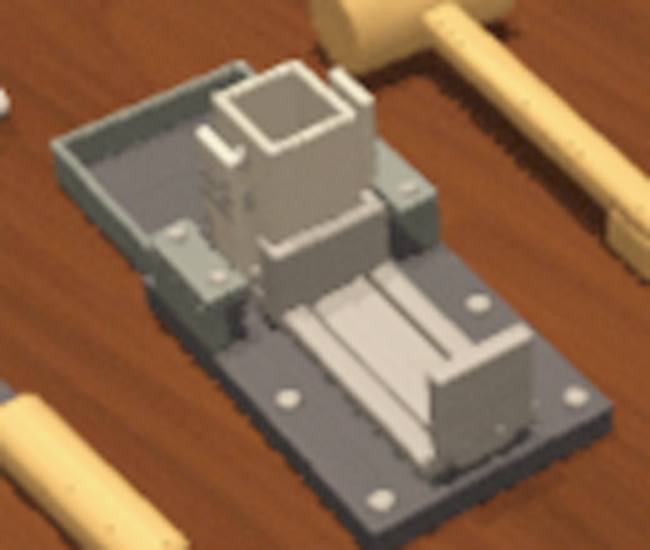

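The crops confirm it: the seated cassette, catches out, is in the collar between the two lips, and the disc shows through its tube at about (275.6,204.4). The thumb plate is out at crop (705,262). Next I'll fit the feeder pose from these corners.

Run:
```python
from h import *
d=imaging.get_image("top"); sd=imaging.get_image("side")
full=lambda c,o:((c[0]+.5)/5-.5+o[0],(c[1]+.5)/5-.5+o[1])
T=[((740,147),(52,-130,14)),((700,410),(-52,-130,14)),
((340,75),(51,22,40)),((458,92),(51,-22,40)),((415,362),(-51,-22,40)),((290,348),(-51,22,40)),
((308,140),(18,20,92)),((425,155),(18,-20,92)),((410,262),(-18,-20,92)),((292,247),(-18,20,92)),((725,211),(20,-125,64))]
S=[((610,405),(52,-130,14)),((375,535),(-52,-130,14)),((300,62),(18,20,92)),((215,97),(-18,20,92)),((355,110),(18,-20,92)),((270,150),(-18,-20,92)),((530,328),(20,-125,64)),((432,375),(-20,-125,64)),((435,187),(51,-22,40)),((215,298),(-51,-22,40))]
def fit(P,Q):
    pc,qc=P.mean(0),Q.mean(0); H=(P-pc).T@(Q-qc)
    a=np.arctan2(H[0,1]-H[1,0],H[0,0]+H[1,1]); M=np.array([[np.cos(a),-np.sin(a)],[np.sin(a),np.cos(a)]])
    t=qc-M@pc; return a,t,((P@M.T+t-Q)*1000).round(1)
for nm,dd,L,o in(("top",d,T,(200,160)),("side",sd,S,(225,145))):
    P=np.array([l[1][:2] for l in L])/1e3; Q=np.array([onplane(dd,full(l[0],o),l[1][2]/1e3)[:2] for l in L])
    a,t,r=fit(P,Q); print(nm,np.degrees(a),t,r.tolist())
```

```text
top -9.790710733363998 [0.54911396 0.11207365] [[1.1, 0.3], [-1.6, -0.1], [0.2, 0.3], [-0.1, 0.5], [-1.2, 1.2], [0.3, -0.7], [-0.1, -1.0], [-1.0, -0.5], [0.2, 0.2], [1.1, -0.2], [1.0, 0.1]]
side -9.939735470092847 [0.55090004 0.11503941] [[2.1, 0.3], [0.6, 2.1], [0.9, 2.7], [0.6, 1.8], [-0.8, -1.4], [-0.2, -0.7], [-0.2, -1.8], [-0.5, -2.9], [-0.0, -1.9], [-2.4, 1.9]]
```

```bash
cat >> h.py <<'E'
A=np.radians(-9.85); O=np.array([.5497,.1130])
XF=np.array([np.cos(A),np.sin(A),0]); YF=np.array([-np.sin(A),np.cos(A),0])
RT=np.column_stack([np.cross(XF,[0,0,-1]),XF,[0,0,-1]])   # tool y = feeder x, tool z down
def W(x,y,z): return np.array([O[0],O[1],0])+XF*x+YF*y+np.array([0,0,z])
def F(p): q=np.array(p)-[O[0],O[1],0]; return np.array([q@XF,q@YF,q[2]])
def plan(p,n):
    s=ctrl.get_state(); p0=np.array(s["position"]); r0=R.from_rotvec(s["tool_rot"]); r1=R.from_matrix(RT)
    rv=(r0.inv()*r1).as_rotvec(); cur=r0
    for i in range(n):
        print(np.round(cur.inv().apply((p-p0)/n)*100,2),np.round(rv/n,3)); cur=cur*R.from_rotvec(rv/n)
def st():
    s=ctrl.get_state(); e=(R.from_matrix(RT).inv()*R.from_rotvec(s["tool_rot"])).as_rotvec()
    print("t",s["time"],"feeder mm",(F(s["position"])*1000).round(1),"roterr",e.round(3),"ft_feeder",[round(float(np.dot(s["ft_force"],v)),1) for v in(XF,YF,[0,0,1])],"w",s["grip_width"],"g",s["grip_force"])
E
python3 -c "
from h import *
print(RT); plan(W(0,-.165,.18),10)"
```

```text
[[ 0.17106936  0.98525899  0.        ]
 [ 0.98525899 -0.17106936  0.        ]
 [ 0.          0.         -1.        ]]
[-4.88 -4.59  0.42] [-0.     0.     0.128]
[-5.42 -3.93  0.42] [-0.     0.     0.128]
[-5.88 -3.21  0.42] [-0.     0.     0.128]
[-6.24 -2.44  0.42] [-0.     0.     0.128]
[-6.5  -1.62  0.42] [-0.     0.     0.128]
[-6.66 -0.78  0.42] [-0.     0.     0.128]
[-6.7   0.07  0.42] [-0.     0.     0.128]
[-6.64  0.92  0.42] [-0.     0.     0.128]
[-6.47  1.76  0.42] [-0.     0.     0.128]
[-6.19  2.57  0.42] [-0.     0.     0.128]
```

Emit:
jog_arm(rows="-3.26 -3.06 0.28 0 0 0.085 1; -3.5 -2.78 0.28 0 0 0.085 1; -3.73 -2.47 0.28 0 0 0.085 1; -3.92 -2.14 0.28 0 0 0.085 1; -4.09 -1.8 0.28 0 0 0.085 1", force=20)

```text
time: 0.88
position: [0.3694, 0.369, 0.2085]
tool_rot: [1.359, 2.832, 0.001]
ft_force: [0.3, 0.4, 0.1]
grip_width: 0.517
grip_force: 0.0
```

Emit:
jog_arm(rows="-4.23 -1.44 0.28 0 0 0.085 1; -4.34 -1.07 0.28 0 0 0.085 1; -4.42 -0.69 0.28 0 0 0.085 1; -4.46 -0.31 0.28 0 0 0.085 1; -4.47 0.07 0.28 0 0 0.085 1")

```text
time: 1.5
position: [0.4467, 0.1593, 0.1946]
tool_rot: [1.926, 2.482, 0.001]
ft_force: [0.4, 0.1, 0.0]
grip_width: 0.02
grip_force: 0.0
```

```bash
python3 -c "
from h import *
st(); plan(W(0,-.165,.18),5)"
```

```text
t 1.5 feeder mm [-109.4   28.   194.6] roterr [-0.     0.    -0.423] ft_feeder [0.4, 0.1, 0.0] w 0.019945453554120907 g 0.0
[-4.42  0.41  0.29] [ 0.    -0.     0.085]
[-4.37  0.78  0.29] [ 0.    -0.     0.085]
[-4.29  1.15  0.29] [ 0.    -0.     0.085]
[-4.17  1.51  0.29] [ 0.    -0.     0.085]
[-4.03  1.85  0.29] [ 0.    -0.     0.085]
```

Emit:
jog_arm(rows="-4.42 0.41 0.29 0 0 0.085 1; -4.37 0.78 0.29 0 0 0.085 1; -4.29 1.15 0.29 0 0 0.085 1; -4.17 1.51 0.29 0 0 0.085 1; -4.03 1.85 0.29 0 0 0.085 1")

```text
time: 2.12
position: [0.5219, -0.0493, 0.1802]
tool_rot: [2.406, 2.02, 0.001]
ft_force: [0.8, 0.3, 0.1]
grip_width: 0.008
grip_force: 0.0
```

```bash
python3 -c "
from h import *
st(); plan(W(0,-.165,.037),5)"
```

```text
t 2.125 feeder mm [   0.4 -164.6  180.2] roterr [-0.001  0.     0.002] ft_feeder [0.7, 0.4, 0.1] w 0.008433389618485599 g 0.0
[-0.01 -0.01  2.86] [ 0. -0. -0.]
[-0.01 -0.01  2.86] [ 0. -0. -0.]
[-0.01 -0.01  2.86] [ 0. -0. -0.]
[-0.01 -0.01  2.86] [ 0. -0. -0.]
[-0.01 -0.01  2.86] [ 0. -0. -0.]
```

Emit:
jog_arm(rows="0 0 3 0 0 0 1; 0 0 3 0 0 0 1; 0 0 3 0 0 0 1; 0 0 3 0 0 0 1; 0 0 2.3 0 0 0 1")

```text
time: 2.75
position: [0.521, -0.0479, 0.0358]
tool_rot: [-2.403, -2.023, 0.001]
ft_force: [0.6, 1.0, 1.1]
grip_width: 0.004
grip_force: 0.0
```

Emit:
jog_arm(rows="1 0 0 0 0 0 1; 1 0 0 0 0 0 1; 1 0 0 0 0 0 1; 0.5 0 0 0 0 0 1; 0.5 0 0 0 0 0 1")

```text
time: 3.38
position: [0.5291, -0.009, 0.0378]
tool_rot: [2.402, 2.022, 0.002]
ft_force: [-0.4, -2.9, 2.0]
grip_width: 0.005
grip_force: 1.5
```

Run:
```python
from h import *
st()
s=imaging.get_image("side")["img"]
cv2.imwrite("pics/s1.png",cv2.resize(s[120:270,200:400],None,fx=4,fy=4,interpolation=cv2.INTER_CUBIC))
```

```text
t 3.375 feeder mm [   0.6 -123.7   37.8] roterr [-0.002 -0.    -0.001] ft_feeder [0.1, -2.9, 2.0] w 0.005349636147944485 g 1.49208202958107
```

View pics/s1.png

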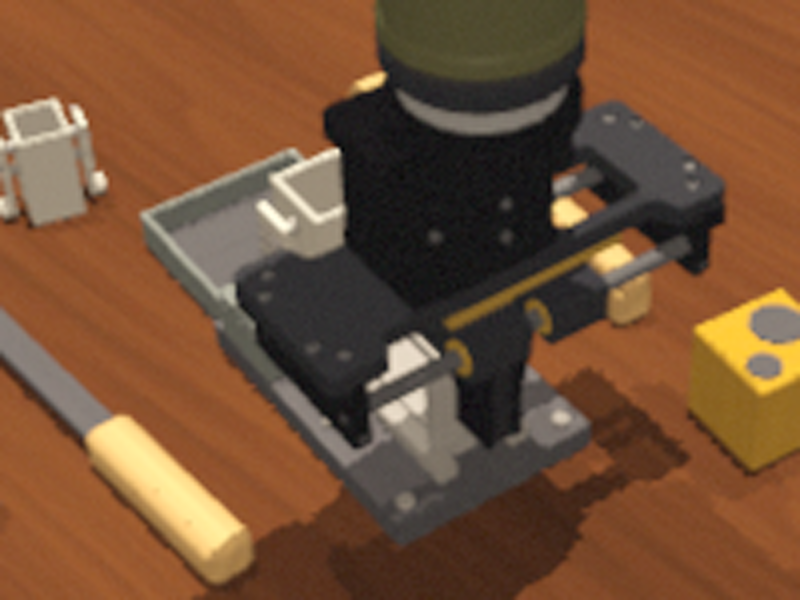

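Side crop: the closed fingers at about (495,400) stand behind the thumb plate at (430,400), touching it at roughly 3 N, which fits the spring. Pushing on.

Emit:
jog_arm(rows="0.6 0 0 0 0 0 1; 0.6 0 0 0 0 0 1; 0.6 0 0 0 0 0 1; 0.6 0 0 0 0 0 1; 0.6 0 0 0 0 0 1")

```text
time: 4.05
position: [0.5338, 0.021, 0.0372]
tool_rot: [2.403, 2.023, 0.0]
ft_force: [1.9, -5.3, 2.4]
grip_width: 0.007
grip_force: 2.2
```

Emit:
jog_arm(rows="0.3 0 0 0 0 0 1; 0.3 0 0 0 0 0 1; 0.2 0 0 0 0 0 1; 0.2 0 0 0 0 0 1; 0 0 0 0 0 0 1")

```text
time: 4.68
position: [0.535, 0.0277, 0.0372]
tool_rot: [2.403, 2.02, -0.004]
ft_force: [0.0, -9.6, 4.5]
grip_width: 0.007
grip_force: 4.9
```

```bash
python3 -c "
from h import *
st()"
```

```text
t 4.675 feeder mm [  0.1 -86.5  37.2] roterr [ 0.    -0.003  0.001] ft_feeder [1.7, -9.5, 4.5] w 0.007185695790811933 g 4.887924883514643
```

Emit:
jog_arm(rows="0.2 0 0 0 0 0 1; 0.2 0 0 0 0 0 1; 0 0 0 0 0 0 1; 0 0 0 0 0 0 1")

```text
time: 5.18
position: [0.5349, 0.0279, 0.0372]
tool_rot: [2.404, 2.016, -0.01]
ft_force: [-2.6, -16.8, 6.7]
grip_width: 0.005
grip_force: 8.5
```

Run:
```python
from h import *
st()
s=imaging.get_image("side")["img"]
cv2.imwrite("pics/s2.png",cv2.resize(s[120:270,200:400],None,fx=4,fy=4,interpolation=cv2.INTER_CUBIC))
```

```text
t 5.175 feeder mm [ -0.  -86.4  37.2] roterr [ 0.001 -0.008  0.003] ft_feeder [0.3, -16.9, 6.7] w 0.005474381052417778 g 8.495470695197582
```

View pics/s2.png

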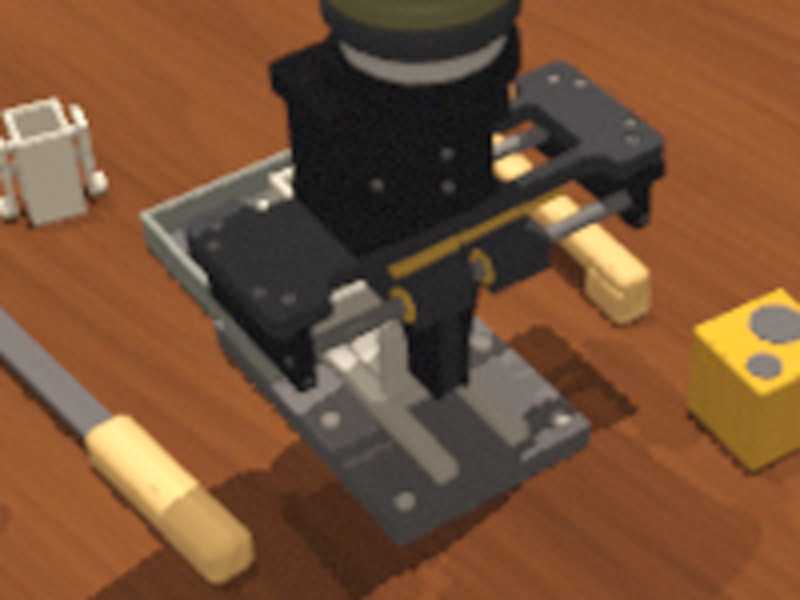

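The push is stalled at the stop: 4 mm more command gave 0.1 mm of motion and the force rose to 17 N. The side crop shows the plate pushed in along the channel. Backing off so the slide returns, then lifting.

Emit:
jog_arm(rows="-1.2 0 0 0 0 0 1; -1.5 0 0 0 0 0 1; -1.5 0 0 0 0 0 1; -1.5 0 0 0 0 0 1; -1.5 0 0 0 0 0 1")

```text
time: 5.85
position: [0.5228, -0.0358, 0.0367]
tool_rot: [-2.401, -2.023, 0.0]
ft_force: [0.4, -0.7, -0.4]
grip_width: 0.007
grip_force: 0.0
```

Emit:
jog_arm(rows="-2 0 0 0 0 0 1; 0 0 -3 0 0 0 -1; 0 0 -4.5 0 0 0 -1; 0 0 -4.5 0 0 0 -1; 0 0 -4 0 0 0 -1")

```text
time: 6.48
position: [0.5198, -0.0553, 0.1985]
tool_rot: [-2.401, -2.024, -0.001]
ft_force: [0.6, -0.3, 0.9]
grip_width: 0.377
grip_force: 0.0
```

Run:
```python
from h import *
st()
d=imaging.get_image("top");s=d["img"]
cv2.imwrite("pics/t2f.png",s)
cv2.imwrite("pics/t2.png",cv2.resize(s[140:260,200:360],None,fx=5,fy=5,interpolation=cv2.INTER_CUBIC))
```

```text
t 6.475 feeder mm [  -0.7 -170.9  198.5] roterr [ 0.     0.002 -0.002] ft_feeder [0.7, -0.2, 0.9] w 0.3769165939295444 g 0.0
```

View pics/t2.png

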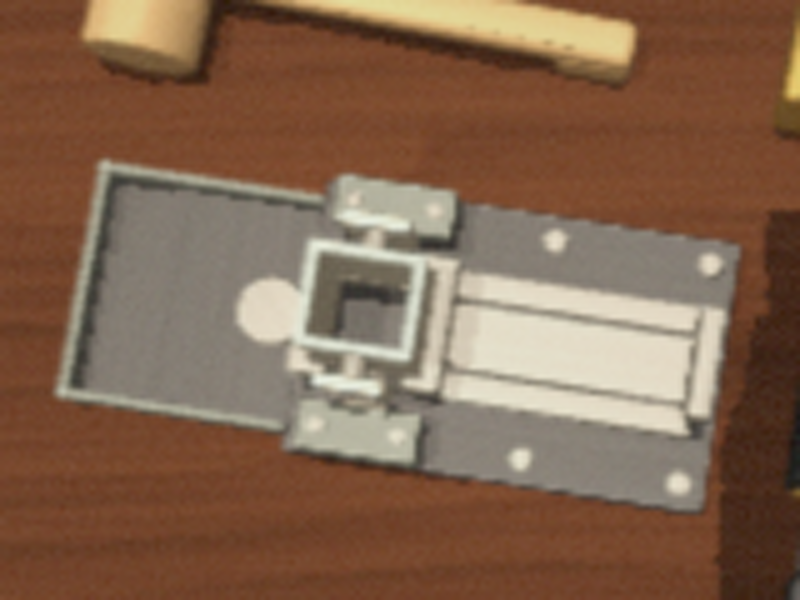

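Top crop: the disc lies round and flat in the tray at crop (268,310), full (253,202). The slide is back out at crop (705,362), and the tube is empty. I'll check the disc position against the tray and move over the cassette.

Emit:
jog_arm(rows="3.4 0.02 0 0 0 0 -1; 3.4 0.02 0 0 0 0 -1; 3.4 0.02 0 0 0 0 -1; 3.4 0 0 0 0 0 -1; 3.4 0 0 0 0 0 -1")

```text
time: 7.15
position: [0.5491, 0.113, 0.1965]
tool_rot: [-2.401, -2.024, 0.001]
ft_force: [-0.2, 1.2, -0.0]
grip_width: 0.964
grip_force: 0.0
```

Run:
```python
from h import *
st(); d=imaging.get_image("side")
t=dict(imaging.get_image("top"))
print("disc",(F(onplane(t,((268.5)/5-.5+200,310.5/5-.5+140),.010))*1000).round(1), "diam edges",[(F(onplane(t,(u/5+199.6,310/5+139.6),.010))*1000).round(1) for u in(235,302)])
plan(W(0,-.0005,.053),5)
```

```text
t 7.15 feeder mm [-6.000e-01 -1.000e-01  1.965e+02] roterr [ 0.002  0.001 -0.002] ft_feeder [-0.4, 1.2, -0.0] w 0.9641230221073999 g 0.0
disc [-0.5 43.5 10. ] diam edges [array([-2.4, 55.9, 10. ]), array([ 1.5, 30.7, 10. ])]
[-0.1   0.04  2.86] [-0.    -0.     0.002]
[-0.1   0.04  2.86] [-0.    -0.     0.002]
[-0.09  0.04  2.86] [-0.    -0.     0.002]
[-0.09  0.03  2.86] [-0.    -0.     0.002]
[-0.09  0.03  2.86] [-0.    -0.     0.002]
```

The disc is at feeder (-0.5, 43.5) mm and about 26 mm across, so it is inside the tray. Descending.

Emit:
jog_arm(rows="0 0.05 3.5 0 0 0 -1; 0 0 3.5 0 0 0 -1; 0 0 2 0 0 0 -1; 0 0 1 0 0 0 -1; 0 0 0 0 0 0 -1")

```text
time: 7.88
position: [0.5497, 0.111, 0.0966]
tool_rot: [-2.403, -2.023, 0.002]
ft_force: [0.3, 0.7, -0.6]
grip_width: 0.995
grip_force: 0.0
```

Run:
```python
from h import *
st()
s=imaging.get_image("top")["img"]; s2=imaging.get_image("side")["img"]
c=lambda a:cv2.resize(a,(400,400),interpolation=cv2.INTER_CUBIC)
cv2.imwrite("pics/t3.png",np.hstack([c(s[150:260,220:330]),c(s2[110:230,230:350])]))
```

```text
t 7.875 feeder mm [ 0.4 -1.9 96.6] roterr [ 0.001 -0.    -0.001] ft_feeder [0.2, 0.8, -0.6] w 0.9949050712062809 g 0.0
```

View pics/t3.png

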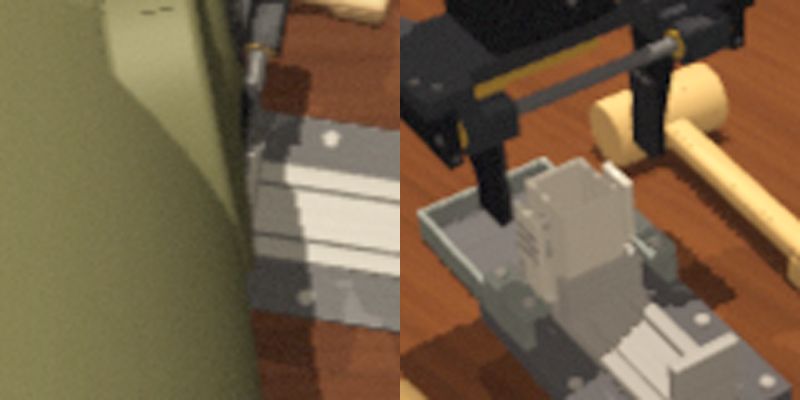

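Side crop: the open fingers, at (495,190) and (650,130), straddle the tube at (575,210). The top view is blocked by the arm. Lowering the rest of the way, then pinching.

Emit:
jog_arm(rows="0.1 0 1.2 0 0 0 -1; 0 0 1.2 0 0 0 -1; 0 0 1 0 0 0 -1; 0 0 1 0 0 0 -1; 0 0 0 0 0 0 -1")

```text
time: 8.6
position: [0.5496, 0.1122, 0.0519]
tool_rot: [-2.403, -2.023, 0.003]
ft_force: [0.1, 0.5, 0.3]
grip_width: 1.0
grip_force: 0.0
```

```bash
python3 -c "
from h import *
st()"
```

```text
t 8.6 feeder mm [ 0.  -0.8 51.9] roterr [ 0.002 -0.001 -0.001] ft_feeder [-0.0, 0.5, 0.3] w 1.000419693095531 g 0.0
```

Emit:
jog_arm(rows="0 0 0 0 0 0 1; 0 0 0 0 0 0 1; 0 0 0 0 0 0 1; 0 0 0 0 0 0 1; 0 0 0 0 0 0 1", force=20)

```text
time: 9.22
position: [0.5507, 0.1125, 0.0538]
tool_rot: [2.403, 2.024, 0.001]
ft_force: [-1.6, -1.3, 4.4]
grip_width: 0.538
grip_force: 20.0
```

Emit:
jog_arm(rows="0 0 0 0 0 0 1; 0 0 0 0 0 0 1; 0 0 0 0 0 0 1")

```text
time: 9.6
position: [0.5507, 0.1125, 0.0537]
tool_rot: [2.403, 2.024, 0.001]
ft_force: [-0.8, -1.0, 5.1]
grip_width: 0.536
grip_force: 20.0
```

```bash
python3 -c "
from h import *
st(); print(ctrl.get_state()['grip_width']*87)"
```

```text
t 9.6 feeder mm [ 1.1 -0.3 53.7] roterr [-0.001  0.001 -0.001] ft_feeder [-0.6, -1.2, 5.1] w 0.5359231060246866 g 20.00077575445175
46.62531022414774
```

Pinched to about 47 mm at 20 N, so both catches are fully in. A slow lift first.

Emit:
jog_arm(rows="0 0 -0.4 0 0 0 1; 0 0 -0.4 0 0 0 1; 0 0 -0.4 0 0 0 1; 0 0 -0.4 0 0 0 1; 0 0 0 0 0 0 1")

```text
time: 10.22
position: [0.5507, 0.1125, 0.0695]
tool_rot: [2.403, 2.024, 0.001]
ft_force: [-0.4, -0.6, -1.0]
grip_width: 0.537
grip_force: 20.0
```

```bash
python3 -c "
from h import *
st(); print(ctrl.get_state()['grip_width']*87)"
```

```text
t 10.225 feeder mm [ 1.1 -0.3 69.5] roterr [-0.001  0.    -0.001] ft_feeder [-0.3, -0.7, -1.0] w 0.5369187201419645 g 19.999869167804718
46.71192865235091
```

Emit:
jog_arm(rows="0 0 -0.6 0 0 0 1; 0 0 -0.9 0 0 0 1; 0 0 -1.2 0 0 0 1; 0 0 -1.2 0 0 0 1; 0 0 -1.2 0 0 0 1")

```text
time: 10.85
position: [0.5506, 0.1125, 0.1212]
tool_rot: [2.403, 2.024, 0.001]
ft_force: [1.1, -0.2, -0.9]
grip_width: 0.536
grip_force: 20.0
```

Emit:
jog_arm(rows="0 0 -1.2 0 0 0 1; 0 0 -1.1 0 0 0 1; 0 0 -0.7 0 0 0 1; 0 0 -0.3 0 0 0 1; 0 0 0 0 0 0 1")

```text
time: 11.48
position: [0.5503, 0.1124, 0.153]
tool_rot: [-2.403, -2.024, 0.0]
ft_force: [0.1, -0.0, -0.6]
grip_width: 0.533
grip_force: 20.0
```

Emit:
jog_arm(rows="0 0 0 0 0 0 1; 0 0 0 0 0 0 1; 0 0 0 0 0 0 1; 0 0 0 0 0 0 1")

```text
time: 11.98
position: [0.5503, 0.1124, 0.153]
tool_rot: [-2.403, -2.024, 0.0]
ft_force: [0.4, -0.1, -2.0]
grip_width: 0.536
grip_force: 20.0
```

Run:
```python
from h import *
st(); print(abs(np.array(ctrl.get_state()["qd"])).max())
s=imaging.get_image("side")["img"]
cv2.imwrite("pics/s4.png",cv2.resize(s[90:270,190:430],None,fx=3.3,fy=3.3,interpolation=cv2.INTER_CUBIC))
```

```text
t 11.975 feeder mm [  0.7  -0.5 153. ] roterr [ 0.    -0.    -0.001] ft_feeder [0.4, -0.0, -2.0] w 0.5359154431313443 g 19.999834299087524
0.0015969531524804663
```

View pics/s4.png

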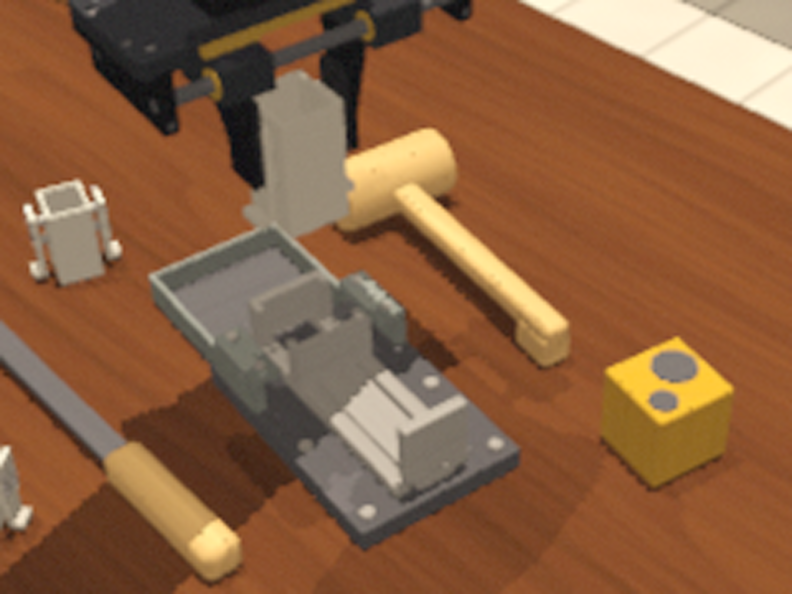

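The crop shows the cassette at (303,155), upright in the pinched fingers and about 10 cm above its empty seat. The slide is back out at (435,440) and the mallet, file and block are untouched, so I'm handing in.

```bash
python3 -c "
from bench import ticket
print(ticket.close_job())"
```

```text
the job is handed in; nothing more can be done
None
```

The job is handed in, though no verdict came back: the disc is in the feeder's tray, the slide has sprung back, and the cassette is held upright and still by its pinched catches about 10 cm above its seat.

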